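# Snap ring over the wheel axle

## Task

Take the snap-ring pliers out of their stand by squeezing the red handles fully, which spreads the steel ring on their tips, and lower the spread ring, without forcing it, over the axle stub that carries the wheel, until it lies level around the groove just above the wheel. Finish still holding it there: ring fully spread, inside the height of the groove and centred on the axle, with the pliers hanging from the gripper and not resting or pressing on the axle or the wheel. The other axle, with only a brass washer on it, gets no ring, and nothing else on the table is to be disturbed.

Things in the scene. Friction and masses are not known exactly. Their poses are not given: they have to be found in the camera images.
- handles (a point): loose pliers (0.18 kg, 117 mm tall) upright in a stand; point midway between the two red grips, to be gripped from above. z up the tool, y across the grips (closing line), x to the ring's side. Grips 16 mm wide in x, from 18 mm below to 16 mm above the point; 59 mm over their outsides here, 65 at the top; squeezed to the stop 42 mm, parallel. The stand ends 32 mm below the point; lift straight up
- ring_centre (a point): centre of the fully spread ring on the pliers' tips, at half its thickness; pliers' axes (z = ring axis); rigidly 101.5 mm below and 23 mm in +x of handles. 5 mm round dark steel wire; spread: 37 mm inside, 47 outside, gap at -x; relaxed only 24 mm wide inside. The jaws rise from the lugs at x -23, y +-17 mm; pivot 59.5 mm above the ring
- lever_left (a joint): angle of the left handle (the right one moves alike): 0 relaxed, ring closed; 0.2 rad squeezed to the built-in stop, ring fully spread. The spring takes 4 to 8 N on each handle; a grip of 25 to 40 N holds it at the stop and carries the tool
- pliers_stand: grey stand fixed to the table, base 120 x 80 x 6 mm, origin on the table under the ring's centre, axes parallel to the standing pliers'; the ring lies on a rubber pad 10 mm above the table; a 23 mm wide, 72 mm tall channel behind the pivot (x about -40 mm) guides a tongue of the pliers
- axle_board: aluminium board 110 (x) x 220 (y) x 12 mm fixed to the table, origin at the middle of its underside; two identical upright steel axle stubs stand on it at y = +55 mm (axle 1) and y = -55 mm (axle 2), 32 mm diameter, tops (3 mm chamfer) 70.5 mm above the table
- groove_1 (a point): point on the axis of axle 1 at mid-height of its groove, 40.5 mm above the table; the groove is 23 mm in diameter and 13 mm tall, its lower edge level with the top of a wheel on the axle; the axle's top is 30 mm above this point; z up along the axle
- groove_2 (a point): the same point on axle 2, which has the same sizes
- wheel_mid (a point): centre, at half height, of the wheel (yellow hub, black tread, 67 mm diameter, 22 mm tall), which sits loosely on one of the two axles, its top 34 mm above the table; it shows which axle needs the ring
- washer_mid (a point): centre of the flat brass washer (54 mm diameter, 5 mm tall) on the other axle
- tape_roll: bystander: roll of brown tape lying flat, 73 mm diameter, 48 mm tall, origin under its centre
- dwell_timer: bystander: kitchen-type timer, white base and red knob, 63 mm diameter, 42 mm tall, origin under its centre
- bottle_lab_0: bystander: labelled blue bottle with a black cap, 75 mm diameter, 213 mm tall, origin under its centre
- cap_wrench: bystander: white cap wrench lying along its y axis, 54 x 164 x 16 mm, origin under its centre
Things that resemble listed ones, but are neither listed nor needed, are in the scene too. Leave any orange look-alike of the part that bears handles alone.

How it is judged:
By the outcome, as a careful person would: the job done as asked, in the order asked, and still so for the second after the job is handed in, while the arm keeps its last pose, push and grip.
It also fails if it takes over 46 s, if anything falls off the work surface, if the arm or the gripper's body presses on something with over 40 N, if the wrist force passes 120 N, or if a joint passes its speed limit or range.

## Robot

A 6-joint arm with a two-finger parallel gripper is mounted at the origin on a cart in front of the work surface, level with it; the furniture and walls round the work are solid. World frame = base frame: x ahead of the robot, y to its left, z up, the work surface at z = 0. Lengths are in m, angles in rad, forces in N, time in s.
With the tool pointing down it reaches from about 0.25 to 0.775 m from the base axis. Payload 4 kg.
Tool frame: the origin (TCP) lies on the centre line of the jaws, within the pads' length; the fingertips stand 17 mm ahead of it and the grasp point (between the pads) lies 2 mm behind it; z points along the fingers, y is the line along which they close (so a half turn about z gives the same grasp; the last joint's range is limited). The gripper opens to 94 mm and grips with 3 to 60 N. Pads are 16 mm wide; open, the fingers measure 119 mm over their backs; the gripper's body (75 mm by 177 mm) begins 78 mm behind the grasp point.
Start: joints at [-1.43, 0.087, 1.371, -0, 1.684, -0.103], TCP at [0.133, -0.534, 0.223] pointing down, gripper open.
Joint ranges: [-3.1, 3.1], [-0.76, 2.03], [0.27, 2.55], [-1.08, 4.22], [0.17, 2.65], [-2.57, 2.57]. Speed limits (rad/s): [2.79, 2.79, 3.14, 3.14, 3.14, 3.14].

## Interface

Orientations are given as [roll, pitch, yaw] about the fixed x, y, z axes, in that order (R = Rz(yaw) Ry(pitch) Rx(roll)).
In Python, from bench import robot gives the robot as it stands.
- The arm moves only by the tool servo_tool, never from a script. Its argument "plan" is a list of rows, each a list of 7 numbers: the shift along the tool's x, y, z normalised to -1 to 1, where 1 is 0.1 m, then the turn, a rotation vector about the tool's x, y, z normalised to -1 to 1, where 1 is pi/2 rad, then the finger opening in mm, from 0 to 94. In form: [[x, y, z, ax, ay, az, gripper], ...]. A call has 1 to 12 rows; each row is the pose to reach, as a shift and turn from the pose commanded when the call began, along the tool's axes at that moment; what a row does not reach only later rows make up. A row lasts 1/12 s, in which the tool goes at most 41.7 mm and 7.16 degrees, less where a joint would pass 70% of its speed; a pose out of reach is approached as far as the arm can. A call with a number of a shift or a turn outside -1 to 1 is refused whole. A call with a gripper value outside its range is refused whole. The fingers move at their own pace and stop on an object; the grip force is fixed at half the most. Time passes only in rows, so rows that repeat a pose let the fingers close. It gives the time, the measured TCP pose, the force, the opening and the grip force at its end, in the units of the state.
- robot.get_obs(): the state, without advancing time (a new reading comes with each control period).
- robot.snapshot(name): name is "scene" or "top"; returns the picture (400x640x3 uint8, red, green, blue); there is no depth.
- robot.camera_params(name): a dict with "camera_matrix" (3x3 intrinsics, pixels), "distortion" ([k1, k2, p1, p2, k3] as OpenCV has them; the pictures are not rectified), "rvec" (rotation vector, rad) and "tvec" (3), from world to camera coordinates, as OpenCV has them. Camera axes: x right, y down, z forward; pixel columns grow to the right and rows downward; lengths in m; the calibration is good to about 2 mm. A picture is of the moment at which its call begins. camera_params takes no time and is no camera call.
- robot.close_job(): hands the job in; it is judged then, once.
Trained networks look in the newest picture that a camera, given by its name, has taken for a name from the list of things; names that differ only in an ending like _2 or _b are one class to them, and where a whole thing is asked for, a point or a joint stands for the part that bears it (a point fixed in the world has none). Each returns a list of dicts, best first, with "conf" (0 to 1); they miss things now and then, are a little off and sometimes report something else, mostly with a low value. They report only what shows in the picture. A call takes as long as a camera call. They do not tell look-alikes from the thing itself.
- robot.find_in(thing, camera): "extent" ([centre column, centre row, width, height] in pixels, round what is visible of it).
The state is a dict: "time": time; "joint_positions": joint angles; "qvel": joint speeds; "joint_torque": joint torques, N m; "tool_pos": TCP position; "ee_rot": TCP orientation; "wrist_force": force on the tool from outside, world axes, zero at the start; "wrist_torque": the same for the moment, N m; "width": finger opening in m; "finger_force": force on a finger pad.
Only numpy, scipy, OpenCV 4.12 (cv2) and the standard library are available. Lean on these libraries where they do the work, as an engineer would, in place of code of your own. Each camera call takes 0.05 s, during which the arm holds its last target. There are 200 camera calls.

## Working session

There is one attempt and no reset: what is moved stays moved. The work goes in short steps, Python scripts to look and compute and a tool call to move; the robot and the scene stay as the last step left them, time stands still between calls to the robot, and variables do not carry over. Pictures are saved under pics/ and viewed, at most 10 in all, crops included, and the job is handed in when it is done.

Besides the shell and the picture viewer there is one more tool, called after "Emit:" in YAML: its name, and indented under it one key for each argument. servo_tool: Moves the arm, as the interface text tells. Scaled input: -1 to 1 covers 0.1 m each way for a shift and pi/2 rad each way for a turn. Its arguments: {"type":"object","properties":{"plan":{"type":"array","items":{"type":"array","items":{"type":"number"}}}},"required":["plan"]}

```bash
mkdir -p pics; cat > h.py <<'E'
import numpy as np, cv2
from bench import robot
def save(cam,name):
    im=robot.snapshot(cam); cv2.imwrite(f'pics/{name}.png',im[:,:,::-1]); return im
def cam(n):
    p=robot.camera_params(n); return [np.array(p[k],float) for k in("camera_matrix","distortion","rvec","tvec")]
def proj(n,P):
    K,d,r,t=cam(n); return cv2.projectPoints(np.array(P,float).reshape(-1,1,3),r,t,K,d)[0].reshape(-1,2)
def ray(n,uv,z):
    K,d,r,t=cam(n); u=cv2.undistortPoints(np.array(uv,float).reshape(-1,1,2),K,d).reshape(-1,2)
    R=cv2.Rodrigues(r)[0]; c=-R.T@t.ravel(); D=np.c_[u,np.ones(len(u))]@R
    return c+D*((z-c[2])/D[:,2])[:,None]
E
python3 - <<'E'
from h import *
for c in("scene","top"):
    save(c,c+"0"); K,d,r,t=cam(c); R=cv2.Rodrigues(r)[0]; print(c,K.tolist(),d.tolist(),(-R.T@t.ravel()).round(3),R.round(3).tolist())
    for n in("handles","pliers_stand","axle_board","wheel_mid","washer_mid","ring_centre"):
        print(n,[(np.round(x["extent"]),round(x["conf"],2)) for x in robot.find_in(n,c)][:3])
print(robot.get_obs())
E
```

```text
scene [[465.1869463089773, 0.0, 317.379168721402], [0.0, 465.1869463089773, 199.0784099341972], [0.0, 0.0, 1.0]] [-0.08183256207820194, 0.0, 0.0, 0.0, 0.0] [-0.285  0.818  0.689] [[-0.729, -0.685, -0.014], [-0.291, 0.328, -0.899], [0.62, -0.651, -0.438]]
handles [(array([241., 258.,  23.,  41.]), 0.88), (array([243., 279.,  49.,  37.]), 0.66)]
pliers_stand [(array([244., 279.,  51.,  39.]), 0.66), (array([240., 256.,  26.,  41.]), 0.19)]
axle_board [(array([337., 218.,  70.,  42.]), 0.84)]
wheel_mid [(array([324., 226.,  21.,  13.]), 0.6)]
washer_mid []
ring_centre [(array([178., 258.,  24.,  52.]), 0.86), (array([241., 259.,  28.,  41.]), 0.69), (array([352., 217.,  14.,   7.]), 0.48)]
top [[514.9170650185572, 0.0, 316.719965576385], [0.0, 514.9170650185572, 196.5919840560102], [0.0, 0.0, 1.0]] [-0.16250949426087552, 0.0, 0.0, 0.0, 0.0] [ 0.293 -0.057  1.561] [[-0.026, -1.0, 0.004], [-0.984, 0.025, -0.176], [0.176, -0.008, -0.984]]
handles [(array([179., 172.,  20.,  28.]), 0.77), (array([204., 213.,  24.,  13.]), 0.68), (array([452., 218.,  50.,  28.]), 0.59)]
pliers_stand [(array(
[... 278 characters left out ...]
, 0.51)]
{'time': 0.7, 'joint_positions': array([-1.43011257e+00,  8.71578296e-02,  1.37068746e+00,  4.75600332e-06,
        1.68363761e+00, -1.03128583e-01]), 'qvel': array([ 0.00104888,  0.00167324,  0.00023931,  0.00273802, -0.00047335,
       -0.00078075]), 'joint_torque': array([ 1.54246500e-03, -3.39908910e+01, -3.02516162e+01,  7.20105856e-02,
        2.34685501e-02, -1.16823585e-05]), 'tool_pos': array([ 0.13275487, -0.53374444,  0.22253532]), 'ee_rot': array([3.14148300e+00, 6.59812659e-06, 2.43812871e-01]), 'wrist_force': array([ 0.37740435, -1.05513052, -0.56586239]), 'wrist_torque': array([-0.03759473, -0.04607892, -0.04770679]), 'finger_force': 0.0, 'width': 0.09387019870216805}
```

```bash
python3 - <<'E'
import cv2
a=cv2.imread('pics/top0.png');b=cv2.imread('pics/scene0.png')
A=cv2.resize(a[140:260,140:400],(780,360),interpolation=cv2.INTER_CUBIC)
cv2.imwrite('pics/topc.png',A)
cv2.imwrite('pics/scenec.png',cv2.resize(b[180:330,150:400],None,fx=3.1,fy=3.1,interpolation=cv2.INTER_CUBIC))
E
```

```text
(no output)
```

View pics/top0.png

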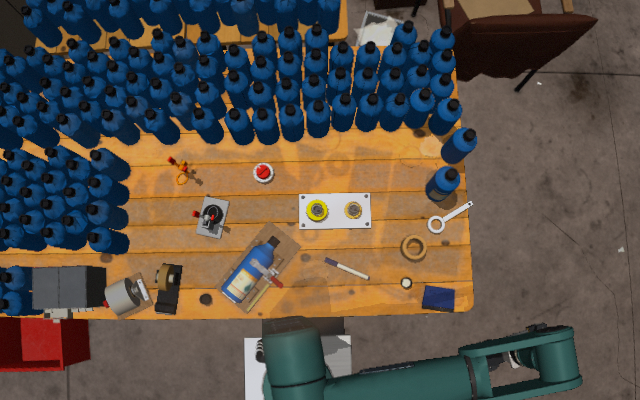

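View pics/topc.png

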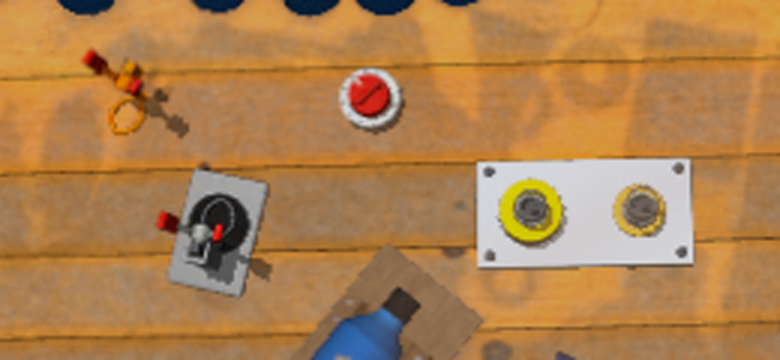

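View pics/scenec.png

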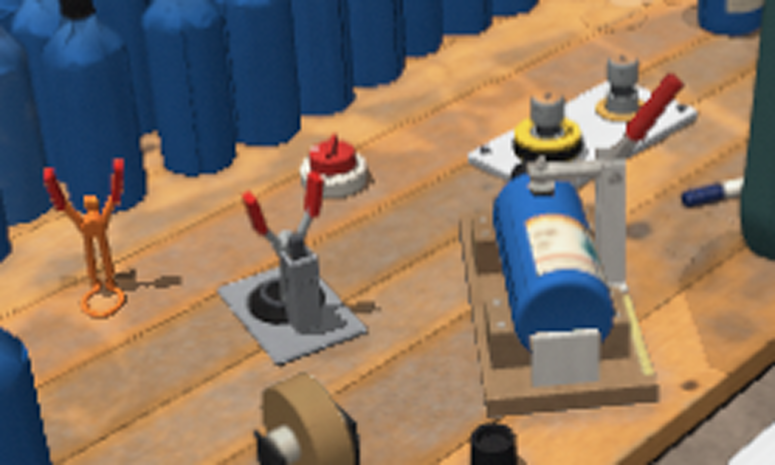

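The top view shows the stand with red handles at about (196,214) and (213,217). The orange look-alike is at (180,172). The board carries the wheel on the left axle at (317,210) and the washer on the right one at (353,210). The scene view agrees with this. Next I'll measure with both cameras.

```bash
cat > meas.py <<'E'
from h import *
from scipy.optimize import least_squares
def red(im,box):
    x0,y0,x1,y1=box; s=im[y0:y1,x0:x1].astype(int)
    m=((s[...,0]>110)&(s[...,1]<70)&(s[...,2]<70)).astype(np.uint8)
    n,l,st,c=cv2.connectedComponentsWithStats(m)
    o=sorted(range(1,n),key=lambda i:-st[i,4])[:3]
    return [(c[i]+[x0,y0],st[i,4],st[i,:4].tolist()) for i in o]
E
python3 - <<'E'
from meas import *
T=cv2.imread('pics/top0.png')[:,:,::-1];S=cv2.imread('pics/scene0.png')[:,:,::-1]
rt=red(T,(185,200,232,240)); rs=red(S,(222,225,262,270)); print(rt,rs)
# stand base corners z=.006
C=np.array([(200,168),(270,183),(240,297),(168,282)])/3+140-.33
W=ray("top",C,.006)[:,:2]; print("stand",W.round(4).tolist(), np.linalg.norm(W-np.roll(W,1,0),axis=1).round(3))
print("yaw",[np.arctan2(*(W[a]-W[b])[::-1]) for a,b in((0,3),(1,2))],"centre",W.mean(0))
C=np.array([(477,162),(691,158),(693,264),(478,267)])/3+140-.33
W=ray("top",C,.012)[:,:2]; print("board",W.round(4).tolist(), np.linalg.norm(W-np.roll(W,1,0),axis=1).round(3),W.mean(0))
print("yaw",[np.arctan2(*(W[a]-W[b])[::-1]) for a,b in((0,3),(1,2))])
# axle tops, top and scene crop pixel
a=np.array([(532,209),(641,209)])/3+140-.33; print("axletop top",ray("top",a,.0705))
b=np.array([(547,98),(623,60)])/3.1+[150,180]-.33; print("axletop scene",ray("scene",b,.0705))
def tri(ut,us):
    f=lambda p:np.r_[proj("top",p)[0]-ut,proj("scene",p)[0]-us]
    r=least_squares(f,[.4,.2,.1]); return r.x,r.fun
for i in range(2):
  for j in range(2):print(i,j,tri(rt[i][0],rs[j][0]))
# bottle clamp handle tip
print("clamp",tri(np.array([276,284.]),np.array([665,85])/3.1+[150,180]))
E
```

```text
[(array([193.61538462, 212.84615385]), np.int32(13), [7, 11, 4, 5]), (array([212., 217.]), np.int32(13), [26, 15, 3, 5])] [(array([253.69014085, 234.54929577]), np.int32(142), [26, 0, 14, 25]), (array([230.41666667, 244.5       ]), np.int32(12), [7, 18, 5, 4]), (array([253. , 244.5]), np.int32(4), [31, 18, 1, 4])]
stand [[0.5827, 0.271], [0.5652, 0.1981], [0.4486, 0.2287], [0.4655, 0.303]] [0.122 0.075 0.121 0.076]
yaw [np.float64(-0.26649629908783234), np.float64(-0.25646761910422455)] centre [0.51549156 0.25020224]
board [[0.5805, -0.0149], [0.5791, -0.2336], [0.4701, -0.2309], [0.4728, -0.0137]] [0.108 0.219 0.109 0.217] [ 0.52561546 -0.12325786]
yaw [np.float64(-0.011082839188774491), np.float64(-0.025124092636825947)]
axletop top [[ 0.52159042 -0.06919563  0.0705    ]
 [ 0.51881755 -0.17566507  0.0705    ]]
axletop scene [[ 0.5160114  -0.05888908  0.0705    ]
 [ 0.5145514  -0.1677846   0.0705    ]]
0 0 (array([0.48696038, 0.25476149, 0.14574156]), array([ 7.79938827,  7.4994908 , -8.85504195, -1.71739943]))
0 1 (array([0.51188736, 0.28277739, 0.11660186]), array([ 0.43726719,  0.40670752, -0.48060616, -0.09811585]))
1 0 (array([0.49578329, 0.22606462, 0.12575511]), array([ 0.96926953,  0.95351659, -1.13343176, -0.21180005]))
1 1 (array([0.52155329, 0.25421701, 0.09521148]), array([-6.51860731, -6.20552115,  7.37938359,  1.45442846]))
clamp (array([0.30417634, 0.04321275, 0.19390997]), array([ 0.6747379 ,  0.89094516, -0.98753651, -0.08832193]))
```

```bash
python3 - <<'E'
import cv2,numpy as np
T=cv2.imread('pics/top0.png');S=cv2.imread('pics/scene0.png')
c=lambda I,x,y:cv2.resize(I[y:y+30,x:x+40],(400,300),interpolation=cv2.INTER_CUBIC)
cv2.imwrite('pics/comp.png',np.vstack([np.hstack([c(T,185,202),c(S,225,230)]),np.hstack([c(T,300,195),c(S,310,205)])]))
E
```

```text
(no output)
```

View pics/comp.png

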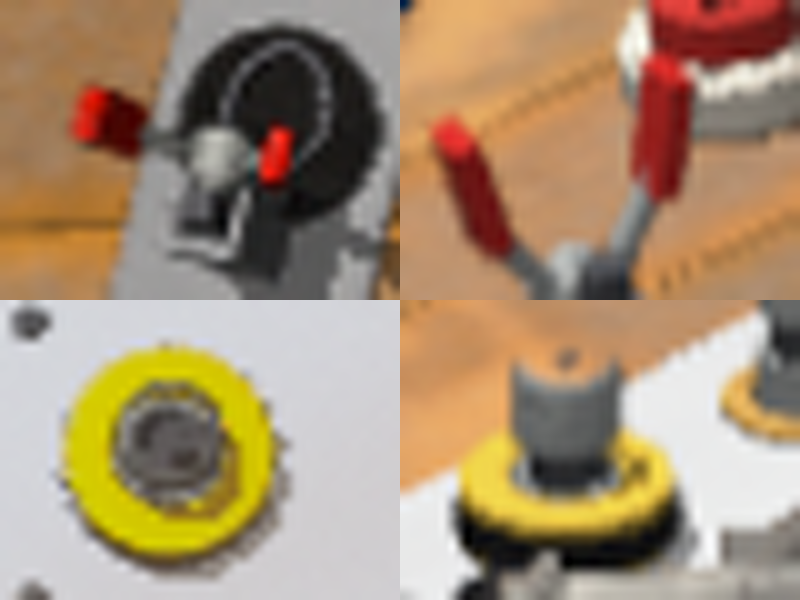

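```bash
python3 - <<'E'
from h import *
t=ray("top",[(193.85,213.05),(212.2,217.0)],.130); s=ray("scene",[(229.85,243.25),(251.35,236.35)],.130)
for w in(t,s): d=w[0]-w[1]; print(w.round(4).tolist(),w.mean(0).round(4),"yaw",np.arctan2(-d[0],d[1]).round(3),np.linalg.norm(d).round(4))
print(ray("top",[(316.35,208.55)],.0705),ray("scene",[(326.2,210.35)],.0705),ray("top",[(316.55,209.85)],.034))
def tri(ut,us):
    from scipy.optimize import least_squares
    f=lambda p:np.r_[proj("top",p)[0]-ut,proj("scene",p)[0]-us]
    r=least_squares(f,[.4,.2,.1]); return r.x.round(4),r.fun.round(2)
print(tri((316.35,208.55),(326.2,210.35)),tri((193.85,213.05),(229.85,243.25)),tri((212.2,217.0),(251.35,236.35)))
E
```

```text
[[0.5104, 0.2802, 0.13], [0.4979, 0.2274, 0.13]] [0.5042 0.2538 0.13  ] yaw -0.233 0.0542
[[0.4975, 0.2923, 0.13], [0.4847, 0.2385, 0.13]] [0.4911 0.2654 0.13  ] yaw -0.233 0.0553
[[ 0.52396974 -0.06734427  0.0705    ]] [[ 0.51976607 -0.0633611   0.0705    ]] [[ 0.52567623 -0.06809876  0.034     ]]
(array([ 0.5241, -0.0676,  0.0674]), array([ 0.08,  0.1 , -0.13, -0.02])) (array([0.512 , 0.2826, 0.1197]), array([ 0.01,  0.01, -0.01, -0.  ])) (array([0.4987, 0.2287, 0.1203]), array([ 0.22,  0.21, -0.25, -0.05]))
```

Emit:
servo_tool:
  plan:
    - [1,-1,-0.3,0,0,0,94]
    - [1,-1,-0.3,0,0,0,94]
    - [1,-1,-0.3,0,0,0,94]
    - [1,-1,-0.3,0,0,0,94]

```text
time: 1.03
tool_pos: [0.2074, -0.4099, 0.2541]
ee_rot: [3.14, -0.002, 0.246]
wrist_force: [0.1, -0.1, 0.4]
width: 0.094
finger_force: 0.0
```

Emit:
servo_tool:
  plan:
    - [1,-1,-0.3,0,0,0,94]
    - [1,-1,-0.3,0,0,0,94]
    - [1,-1,-0.3,0,0,0,94]
    - [1,-1,-0.3,0,0,0,94]

```text
time: 1.37
tool_pos: [0.2802, -0.2884, 0.2844]
ee_rot: [3.139, -0.003, 0.247]
wrist_force: [-0.2, -0.2, -0.0]
width: 0.0941
finger_force: 0.0
```

Emit:
servo_tool:
  plan:
    - [1,-1,0,0,0,0,94]
    - [1,-1,0,0,0,0,94]
    - [1,-1,0,0,0,0,94]
    - [1,-1,0,0,0,0,94]

```text
time: 1.7
tool_pos: [0.3529, -0.1665, 0.283]
ee_rot: [-3.141, -0.002, 0.248]
wrist_force: [-0.2, 0.9, -0.4]
width: 0.0941
finger_force: 0.0
```

Emit:
servo_tool:
  plan:
    - [1,-1,0,0,0,0,94]
    - [1,-1,0,0,0,0,94]
    - [1,-1,0,0,0,0,94]
    - [1,-1,0,0,0,0,94]

```text
time: 2.03
tool_pos: [0.4258, -0.0451, 0.2825]
ee_rot: [-3.14, -0.001, 0.249]
wrist_force: [0.0, 0.3, 1.1]
width: 0.094
finger_force: 0.0
```

Emit:
servo_tool:
  plan:
    - [1,-1,0,0,0,0,94]
    - [1,-1,0,0,0,0,94]
    - [1,-1,0,0,0,0,94]
    - [1,-1,0,0,0,0,94]
    - [1,-1,0,0,0,0,94]

```text
time: 2.45
tool_pos: [0.4983, 0.0753, 0.2815]
ee_rot: [-3.14, 0.001, 0.249]
wrist_force: [-0.2, -0.3, -0.4]
width: 0.0943
finger_force: 0.0
```

Emit:
servo_tool:
  plan:
    - [0.25,-0.87,0,0,0,0,94]
    - [0.25,-0.87,0,0,0,0,94]
    - [0.25,-0.87,0,0,0,0,94]

```text
time: 2.7
tool_pos: [0.4999, 0.1663, 0.2823]
ee_rot: [-3.139, 0.0, 0.248]
wrist_force: [-0.4, -1.2, -0.4]
width: 0.0943
finger_force: 0.0
```

Emit:
servo_tool:
  plan:
    - [0.25,-0.87,0.5,0,0,0.08,94]
    - [0.25,-0.87,0.5,0,0,0.16,94]
    - [0.25,-0.87,0.5,0,0,0.24,94]
    - [0.25,-0.87,0.5,0,0,0.314,94]
    - [0.25,-0.87,0.5,0,0,0.314,94]
    - [0.25,-0.87,0.5,0,0,0.314,94]

```text
time: 3.2
tool_pos: [0.5039, 0.252, 0.2327]
ee_rot: [3.141, -0.001, -0.247]
wrist_force: [0.0, 0.2, -0.7]
width: 0.0938
finger_force: 0.0
```

```bash
python3 - <<'E'
from h import *
o=robot.get_obs(); print(o['tool_pos'],o['ee_rot'])
a=save("top","t1");b=save("scene","s1")
c=lambda I,x,y:cv2.resize(I[y:y+60,x:x+80],(400,300),interpolation=cv2.INTER_CUBIC)
cv2.imwrite('pics/c1.png',np.hstack([c(a,170,185),c(b,200,190)])[:,:,::-1])
E
```

```text
[0.50390678 0.25204068 0.23273413] [ 3.14091908e+00 -5.24338864e-04 -2.47057594e-01]
```

View pics/c1.png

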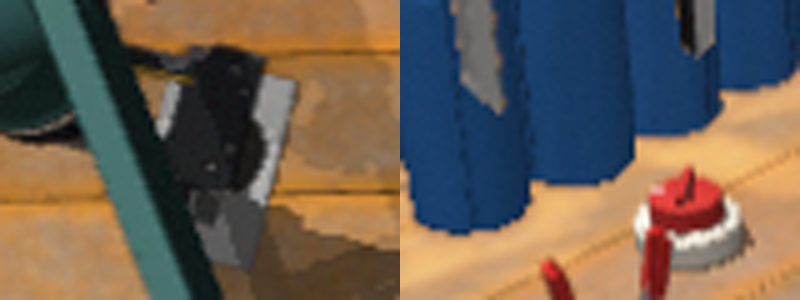

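```bash
python3 - <<'E'
from h import *
p=np.array([.5039,.2520,.2157]); y=-.247; X=np.array([np.cos(y),np.sin(y),0]);Y=np.array([-np.sin(y),np.cos(y),0])
for s in(1,-1):
    q=[p+s*b*Y+a*X for b in(.047,.0595) for a in(-.008,.008)]
    print(s,((proj("scene",q)-[200,190]+.5)*5).round(0).tolist())
# current handle tops estimate in same crop
h=np.array([.505,.255,.1245])
print(((proj("scene",[h+.0275*Y,h-.0275*Y])-[200,190]+.5)*5).round(0).tolist(), "seen", (151,268),(257,233))
E
```

```text
1 [[106.0, 103.0], [93.0, 89.0], [80.0, 110.0], [67.0, 97.0]]
-1 [[295.0, 51.0], [280.0, 39.0], [319.0, 44.0], [304.0, 32.0]]
[[153.0, 259.0], [259.0, 226.0]] seen (151, 268) (257, 233)
```

Emit:
servo_tool:
  plan:
    - [0,-0.027,0.4,0,0,0,94]
    - [0,-0.027,0.75,0,0,0,94]
    - [0,-0.027,0.85,0,0,0,94]
    - [0,-0.027,0.95,0,0,0,94]
    - [0,-0.027,1,0,0,0,94]
    - [0,-0.027,1,0,0,0,94]

```text
time: 3.8
tool_pos: [0.5049, 0.2554, 0.133]
ee_rot: [-3.141, -0.001, -0.25]
wrist_force: [-0.9, -0.8, -0.7]
width: 0.0941
finger_force: 0.0
```

Emit:
servo_tool:
  plan:
    - [0,0,0.1,0,0,0,94]
    - [0,0,0.2,0,0,0,94]
    - [0,0,0.21,0,0,0,94]
    - [0,0,0.21,0,0,0,94]

```text
time: 4.13
tool_pos: [0.504, 0.2556, 0.1107]
ee_rot: [3.141, 0.001, -0.249]
wrist_force: [-0.0, 0.7, 1.1]
width: 0.094
finger_force: 0.0
```

```bash
python3 - <<'E'
from h import *
b=save("scene","s2");a=save("top","t2");print(robot.get_obs()['tool_pos'])
cv2.imwrite('pics/c2.png',np.hstack([cv2.resize(b[215:275,205:275],(490,420),interpolation=cv2.INTER_CUBIC),cv2.resize(a[195:237,190:220],(300,420),interpolation=cv2.INTER_CUBIC)])[:,:,::-1])
E
```

```text
[0.50459902 0.25578756 0.11165259]
```

View pics/c2.png

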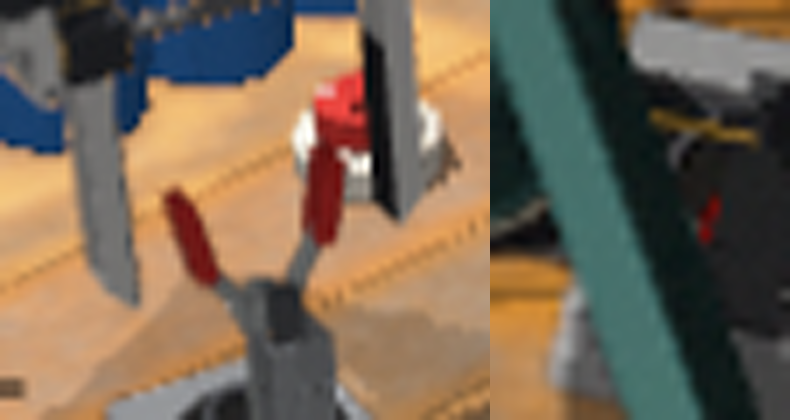

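Emit:
servo_tool:
  plan:
    - [0,0,0,0,0,0,60]
    - [0,0,0,0,0,0,56]
    - [0,0,0,0,0,0,54]
    - [0,0,0,0,0,0,52]
    - [0,0,0,0,0,0,50]
    - [0,0,0,0,0,0,48]

```text
time: 4.73
tool_pos: [0.5049, 0.2558, 0.113]
ee_rot: [-3.141, -0.001, -0.249]
wrist_force: [-2.6, -0.3, 10.2]
width: 0.0578
finger_force: 7.6
```

Emit:
servo_tool:
  plan:
    - [0,0,0,0,0,0,46]
    - [0,0,0,0,0,0,44]
    - [0,0,0,0,0,0,42]
    - [0,0,0,0,0,0,36]
    - [0,0,0,0,0,0,36]
    - [0,0,0,0,0,0,36]
    - [0,0,0,0,0,0,36]
    - [0,0,0,0,0,0,36]

```text
time: 5.4
tool_pos: [0.5049, 0.2557, 0.116]
ee_rot: [-3.141, -0.003, -0.249]
wrist_force: [-6.0, -2.3, 15.6]
width: 0.0411
finger_force: 30.0
```

Emit:
servo_tool:
  plan:
    - [0,0,-0.05,0,0,0,36]
    - [0,0,-0.1,0,0,0,36]
    - [0,0,-0.2,0,0,0,36]
    - [0,0,-0.3,0,0,0,36]
    - [0,0,-0.4,0,0,0,36]
    - [0,0,-0.5,0,0,0,36]

```text
time: 5.9
tool_pos: [0.5046, 0.2557, 0.1624]
ee_rot: [3.142, -0.0, -0.249]
wrist_force: [0.1, 0.9, -1.7]
width: 0.0412
finger_force: 29.9
```

Emit:
servo_tool:
  plan:
    - [0,0,-0.15,0,0,0,36]
    - [0,0,-0.3,0,0,0,36]
    - [0,0,-0.45,0,0,0,36]
    - [0,0,-0.6,0,0,0,36]
    - [0,0,-0.75,0,0,0,36]
    - [0,0,-0.9,0,0,0,36]
    - [0,0,-0.9,0,0,0,36]

```text
time: 6.48
tool_pos: [0.5059, 0.2563, 0.2562]
ee_rot: [-3.137, -0.006, -0.249]
wrist_force: [0.4, 0.0, -1.3]
width: 0.0414
finger_force: 29.9
```

```bash
python3 - <<'E'
from h import *
o=robot.get_obs();print(o['tool_pos'],o['ee_rot'],o['wrist_force'],o['wrist_torque'],o['width'],o['time'])
b=save("scene","s3");a=save("top","t3")
cv2.imwrite('pics/c3.png',np.hstack([cv2.resize(b[180:280,190:290],(400,400),interpolation=cv2.INTER_CUBIC),cv2.resize(a[170:250,170:250],(400,400),interpolation=cv2.INTER_CUBIC)])[:,:,::-1])
E
```

```text
[0.5059397  0.25627253 0.25618042] [-3.13720237 -0.00629224 -0.24946767] [ 0.39840966  0.012343   -1.33462287] [0.01379345 0.01500416 0.03770071] 0.04136650066134841 6.4833
```

View pics/c3.png

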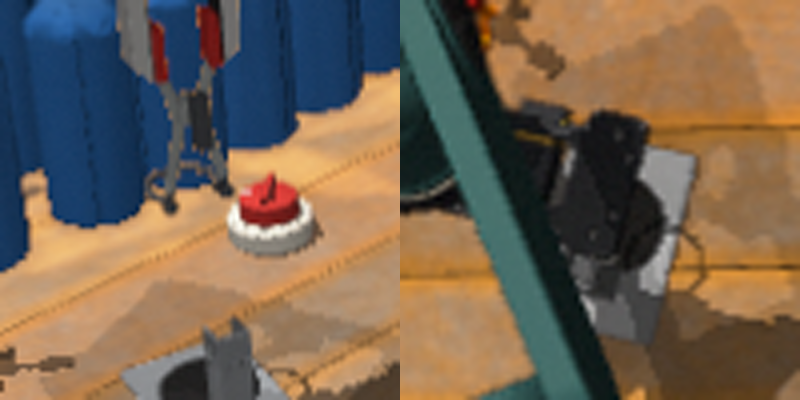

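Emit:
servo_tool:
  plan:
    - [0.03,0.12,0,0,0,0,36]
    - [0.08,0.34,0,0,0,0,36]
    - [0.14,0.57,0,0,0,0,36]
    - [0.186,0.775,0,0,0,0,36]

```text
time: 6.92
tool_pos: [0.5025, 0.174, 0.2496]
ee_rot: [3.139, 0.003, -0.249]
wrist_force: [0.4, 0.3, -1.9]
width: 0.041
finger_force: 29.9
```

Emit:
servo_tool:
  plan:
    - [0.06,0.25,0,0,0,0,36]
    - [0.12,0.5,0,0,0,0,36]
    - [0.186,0.775,0,0,0,0,36]

```text
time: 7.17
tool_pos: [0.5011, 0.0946, 0.2498]
ee_rot: [3.14, 0.003, -0.249]
wrist_force: [0.5, -0.5, -0.9]
width: 0.041
finger_force: 29.9
```

Emit:
servo_tool:
  plan:
    - [0.06,0.25,0,0,0,0,36]
    - [0.12,0.5,0,0,0,0,36]
    - [0.186,0.775,0,0,0,0,36]

```text
time: 7.42
tool_pos: [0.4999, 0.0149, 0.2499]
ee_rot: [3.141, 0.003, -0.249]
wrist_force: [0.1, 0.5, -2.4]
width: 0.0411
finger_force: 29.9
```

Emit:
servo_tool:
  plan:
    - [0.06,0.25,0.05,0,0,0,36]
    - [0.12,0.5,0.15,0,0,0,36]
    - [0.16,0.67,0.25,0,0,0,36]
    - [0.18,0.74,0.35,0,0,0,36]
    - [0.186,0.765,0.45,0,0,0,36]
    - [0.186,0.765,0.5,0,0,0,36]
    - [0.186,0.765,0.5,0,0,0,36]
    - [0.186,0.765,0.5,0,0,0,36]

```text
time: 8.08
tool_pos: [0.5001, -0.0611, 0.201]
ee_rot: [-3.141, 0.001, -0.248]
wrist_force: [-0.5, -0.5, -0.8]
width: 0.0409
finger_force: 29.9
```

```bash
python3 - <<'E'
from h import *
o=robot.get_obs();print(o['tool_pos'],o['ee_rot'],o['wrist_force'],o['wrist_torque'],o['width'],o['time'])
b=save("scene","s4");a=save("top","t4")
print(proj("scene",[[.524,-.067,.0705],[.524,-.067,.0965]]),proj("top",[[.524,-.067,.0705],[.524,-.067,.0965]]))
cv2.imwrite('pics/c4.png',np.hstack([cv2.resize(b[170:230,296:356],(400,400),interpolation=cv2.INTER_CUBIC),cv2.resize(a[180:240,287:347],(400,400),interpolation=cv2.INTER_CUBIC)])[:,:,::-1])
E
```

```text
[ 0.50007088 -0.06109791  0.201027  ] [-3.14127344e+00  1.04467521e-03 -2.47990283e-01] [-0.49274882 -0.47055762 -0.79507911] [ 0.07569732 -0.04222562 -0.00486062] 0.040932504545005285 8.0833
[[325.96234881 209.47238072]
 [325.90917906 201.43547674]] [[316.23222846 208.5427821 ]
 [316.2573293  207.15609772]]
```

View pics/c4.png

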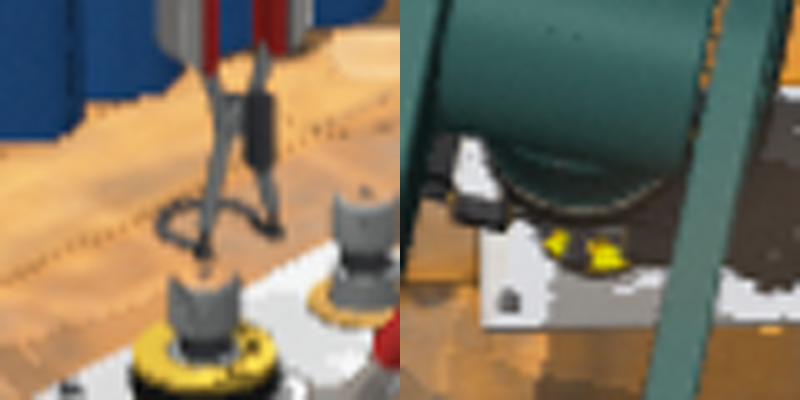

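```bash
cat > ringfit.py <<'E'
from h import *
from scipy.ndimage import map_coordinates
B=np.array([.24,.9])
def fit(img,z,x0,yaw=-.248,lo=-2.2,hi=2.2,span=.012):
    g=cv2.cvtColor(img,cv2.COLOR_RGB2GRAY).astype(float)
    t=np.linspace(lo,hi,80); best=[]
    def circ(x,y,r): return np.c_[x+r*np.cos(t+yaw),y+r*np.sin(t+yaw),0*t+z]
    def val(x,y,r):
        uv=proj("scene",circ(x,y,r))+B; return map_coordinates(g,[uv[:,1],uv[:,0]],order=1)
    G=np.arange(-span,span+1e-9,.0015); 
    S=np.array([[np.mean(val(x0[0]+a,x0[1]+b,.021)) - .5*np.mean(val(x0[0]+a,x0[1]+b,.029)) -.5*np.mean(val(x0[0]+a,x0[1]+b,.0135)) for b in G] for a in G])
    i,j=np.unravel_index(S.argmin(),S.shape)
    return x0[0]+G[i],x0[1]+G[j],S.min()
E
python3 - <<'E'
from ringfit import *
im=cv2.imread('pics/s4.png')[:,:,::-1]
tcp=np.array([.5001,-.0611]); ex=tcp+.023*np.array([.969,-.2465]); print("expected ring",ex)
for z in(.0945,.0975,.1005):print(z,fit(im,z,ex))
im=cv2.imread('pics/s3.png')[:,:,::-1]; tcp=np.array([.5059,.2563]); ex=tcp+.023*np.array([.969,-.2465]); print("expected",ex)
for z in(.1497,.1527,.1557):print(z,fit(im,z,ex))
E
```

```text
expected ring [ 0.522387  -0.0667695]
0.0945 (np.float64(0.5208869999999999), np.float64(-0.0667695), np.float64(-50.10862638364311))
0.0975 (np.float64(0.5163869999999999), np.float64(-0.062269500000000005), np.float64(-49.73854675057943))
0.1005 (np.float64(0.5133869999999999), np.float64(-0.0577695), np.float64(-49.856098742820166))
expected [0.528187  0.2506305]Traceback (most recent call last):
  File "<stdin>", line 6, in <module>
  File "ringfit.py", line 11, in fit
    S=np.array([[np.mean(val(x0[0]+a,x0[1]+b,.021)) - .5*np.mean(val(x0[0]+a,x0[1]+b,.029)) -.5*np.mean(val(x0[0]+a,x0[1]+b,.0135)) for b in G] for a in G])
                                                                                                        ~~~^^^^^^^^^^^^^^^^^^^^^^^
  File "ringfit.py", line 9, in val
    uv=proj("scene",circ(x,y,r))+B; return map_coordinates(g,[uv[:,1],uv[:,0]],order=1)
       ~~~~^^^^^^^^^^^^^^^^^^^^^
  File "h.py", line 8, in proj
    K,d,r,t=cam(n); return cv2.projectPoints(np.array(P,float).reshape(-1,1,3),r,t,K,d)[0].reshape(-1,2)
            ~~~^^^
  File "h.py", line 6, in cam
    p=robot.camera_params(n); return [np.array(p[k],float) for k in("camera_matrix","distortion","rvec","tvec")]
ValueError: time passes only in moves, steps and waits
```

Emit:
servo_tool:
  plan:
    - [0,0,0,0,0,-0.08,36]
    - [0,0,0,0,0,-0.16,36]
    - [0,0,0,0,0,-0.24,36]
    - [0,0,0,0,0,-0.32,36]
    - [0,0,0,0,0,-0.4,36]
    - [0,0,0,0,0,-0.48,36]
    - [0,0,0,0,0,-0.56,36]
    - [0,0,0,0,0,-0.64,36]
    - [0,0,0,0,0,-0.72,36]
    - [0,0,0,0,0,-0.8,36]
    - [0,0,0,0,0,-0.88,36]
    - [0,0,0,0,0,-0.95,36]

```text
time: 9.18
tool_pos: [0.5008, -0.0615, 0.2025]
ee_rot: [3.14, -0.0, 1.25]
wrist_force: [0.5, -0.6, -1.8]
width: 0.0411
finger_force: 29.9
```

Emit:
servo_tool:
  plan:
    - [0,0,0,0,0,-0.05,36]
    - [0,0,0,0,0,-0.05,36]
    - [0,0,0,0,0,-0.05,36]
    - [0,0,0,0,0,-0.05,36]

```text
time: 9.52
tool_pos: [0.5005, -0.0618, 0.202]
ee_rot: [3.141, 0.0, 1.32]
wrist_force: [-0.5, -0.0, -1.6]
width: 0.0411
finger_force: 29.9
```

```bash
python3 - <<'E'
import json,re
from h import *
P={c:{k:np.array(v).tolist() for k,v in robot.camera_params(c).items()} for c in("scene","top")}
json.dump(P,open("cams.json","w"))
o=robot.get_obs();print(o['tool_pos'],o['ee_rot'],o['joint_positions'],o['time'])
b=save("scene","s5")
cv2.imwrite('pics/c5.png',cv2.resize(b[170:235,286:366],(800,600)[:1]*1+(650-50,),interpolation=cv2.INTER_CUBIC)[:,:,::-1])
E
sed -i 's/^    p=robot.camera_params(n); return/    p=CP[n]; return/; s/^from bench import robot/from bench import robot\nimport json,os\nCP=json.load(open("cams.json"))/' h.py; head -12 h.py
```

```text
[ 0.50054672 -0.06178976  0.20199154] [3.14059504e+00 5.88072233e-05 1.32033000e+00] [-2.35235350e-01 -1.05347227e-02  1.51222657e+00 -7.41663156e-05
  1.63890421e+00  1.52258591e-02] 9.5167
import numpy as np, cv2
from bench import robot
import json,os
CP=json.load(open("cams.json"))
def save(cam,name):
    im=robot.snapshot(cam); cv2.imwrite(f'pics/{name}.png',im[:,:,::-1]); return im
def cam(n):
    p=CP[n]; return [np.array(p[k],float) for k in("camera_matrix","distortion","rvec","tvec")]
def proj(n,P):
    K,d,r,t=cam(n); return cv2.projectPoints(np.array(P,float).reshape(-1,1,3),r,t,K,d)[0].reshape(-1,2)
def ray(n,uv,z):
    K,d,r,t=cam(n); u=cv2.undistortPoints(np.array(uv,float).reshape(-1,1,2),K,d).reshape(-1,2)
```

View pics/c5.png

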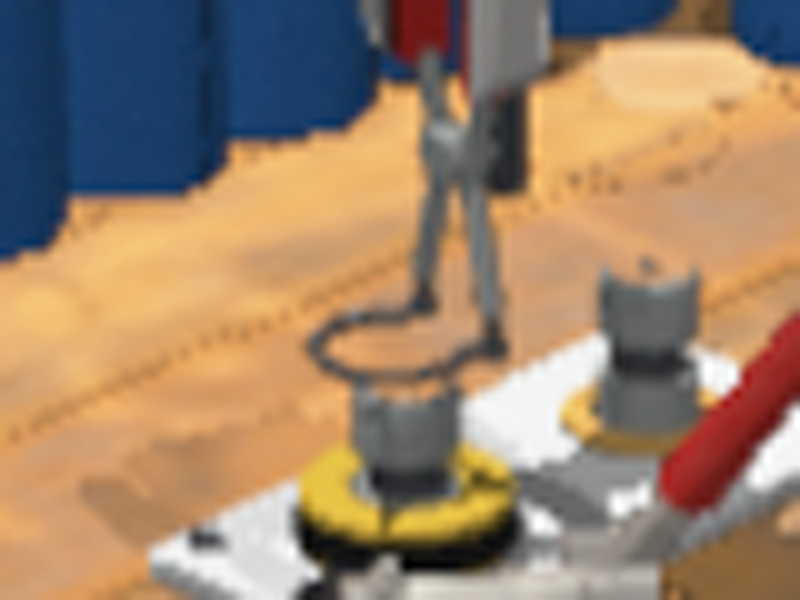

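```bash
cat > joint.py <<'E'
from h import *
from scipy.ndimage import map_coordinates,gaussian_filter
from scipy.optimize import minimize
B=np.array([.24,.9])
t=np.linspace(-2.1,2.1,100)
def score(img,tcp,yaw,o,b=B):
    g=gaussian_filter(cv2.cvtColor(img,cv2.COLOR_RGB2GRAY).astype(float),.5)
    R=np.array([[np.cos(yaw),-np.sin(yaw)],[np.sin(yaw),np.cos(yaw)]])
    def val(r):
        q=np.c_[o[0]+r*np.cos(t),o[1]+r*np.sin(t)]@R.T+tcp[:2]
        uv=proj("scene",np.c_[q,0*t+tcp[2]+o[2]])+b; return np.mean(map_coordinates(g,[uv[:,1],uv[:,0]],order=1))
    return val(.021)-.5*val(.028)-.5*val(.014)
rd=lambda n:np.ascontiguousarray(cv2.imread(f'pics/{n}.png')[:,:,::-1])
def solve(views,f,x0s):
    best=min((minimize(f,x0,method='Nelder-Mead',options=dict(xatol=1e-5,fatol=1e-3,initial_simplex=[x0]+[np.array(x0)+.004*e for e in np.eye(len(x0))])) for x0 in x0s),key=lambda r:r.fun)
    return best.x.round(4),round(best.fun,2)
E
python3 - <<'E'
from joint import *
tcp=np.array([.5004,-.0617,.2018]); a,b=rd('s4'),rd('s5')
x0s=[[.023+i,j,-.105+k] for i in(-.003,.003) for j in(-.003,.003) for k in(-.003,.003)]
for bb in(B,B+[0,.3],B-[0,.3]):
    print(solve(0,lambda o:score(a,tcp,-.248,o,bb)+score(b,tcp,1.321,o,bb),x0s))
print("s5 only")
for z in(-.103,-.105,-.107): print(z,solve(0,lambda o:score(b,tcp,1.321,[o[0],o[1],z]),[x[:2] for x in x0s[::2]]))
print("s4 only")
for z in(-.103,-.105,-.107): print(z,solve(0,lambda o:score(a,tcp,-.248,[o[0],o[1],z]),[x[:2] for x in x0s[::2]]))
E
```

```text
(array([ 0.0207, -0.0002, -0.1059]), np.float64(-74.34))
(array([ 0.0207, -0.0002, -0.1049]), np.float64(-74.45))
(array([ 0.0207, -0.0002, -0.1068]), np.float64(-74.23))
s5 only
-0.103 (array([0.0238, 0.0026]), np.float64(-43.23))
-0.105 (array([ 0.0217, -0.0007]), np.float64(-43.16))
-0.107 (array([ 0.0196, -0.004 ]), np.float64(-43.08))
s4 only
-0.103 (array([0.0144, 0.0046]), np.float64(-38.91))
-0.105 (array([0.0179, 0.0024]), np.float64(-38.94))
-0.107 (array([0.0213, 0.0001]), np.float64(-38.95))
```

```bash
python3 - <<'E'
from joint import *
for p,yaw,V,S,O in((np.array([.5043,.2535,.2325-.017]),-.2475,[(103,113),(300,57)],5,(200,190)),(np.array([.5047,.2557,.1112-.017]),-.249,[(138,305),(400,222)],7,(205,215))):
    X=np.array([np.cos(yaw),np.sin(yaw),0]);Y=np.array([-np.sin(yaw),np.cos(yaw),0])
    q=proj("scene",[p+.047*Y-.008*X,p-.047*Y-.008*X]); v=(np.array(V)+.5)/S-.5+O
    print((v-q).round(2).tolist())
# axle: colour-based fit in top0: gray disc (r=16 @ z~.0675) vs yellow ring outside
T=rd('top0'); s=cv2.cvtColor(T,cv2.COLOR_RGB2HSV)[...,1].astype(float); a=np.linspace(0,2*np.pi,120)
def f(x):
    v=lambda r:np.mean(map_coordinates(s,[*(lambda uv:(uv[:,1],uv[:,0]))(proj("top",np.c_[x[0]+r*np.cos(a),x[1]+r*np.sin(a),0*a+.0675]))],order=1))
    return v(.0145)-v(.0185)
print("axle1 top",minimize(f,[.524,-.067],method='Nelder-Mead',options=dict(initial_simplex=[[.522,-.069],[.527,-.068],[.523,-.064]])).x)
# board corners via dark screws? board white mask
V=T.astype(int); m=((V.min(2)>150)&(V.max(2)-V.min(2)<30)).astype(np.uint8); m[:180]=0;m[240:]=0;m[:,:290]=0;m[:,380:]=0
n,l,st,c=cv2.connectedComponentsWithStats(m); k=1+st[1:,4].argmax(); cs=cv2.findContours((l==k).astype(np.uint8),0,2)[0]
r=cv2.minAreaRect(np.vstack(cs)); W=ray("top",cv2.boxPoints(r),.012); print("board",W.round(4).tolist(),W.mean(0))
w=ray("top",[r[0]],.012);print(w,r)
E
```

```text
[[0.09, 1.86], [1.63, 1.07]]
[[-0.49, 1.71], [1.02, 1.47]]
axle1 top [ 0.52116677 -0.06732688]
board [[0.5825, -0.0159, 0.012], [0.577, -0.2335, 0.012], [0.4692, -0.2288, 0.012], [0.4749, -0.0137, 0.012]] [ 0.52588572 -0.12298281  0.012     ]
[[ 0.52562031 -0.12281006  0.012     ]] ((334.5, 210.5), (35.0, 71.0), 90.0)
```

```bash
python3 - <<'E'
from joint import *
for b in((.4,1.5),(.24,.9)):print(b,ray("scene",[np.array([326.2,210.35])-b],.0705), ray("scene",[np.array([326.2,210.35])-b],.0735))
tcp=np.array([.5004,-.0617,.2018]); a,b=rd('s4'),rd('s5')
x0s=[[.021,-.002,-.105],[.021,.002,-.103]]
for bu in(.1,.4,.7):
  bb=np.array([bu,1.5]); print(bb,solve(0,lambda o:score(a,tcp,-.248,o,bb)+score(b,tcp,1.321,o,bb),x0s))
E
```

```text
(0.4, 1.5) [[ 0.52700818 -0.06960892  0.0705    ]] [[ 0.52306801 -0.06530171  0.0735    ]]
(0.24, 0.9) [[ 0.52410034 -0.0671003   0.0705    ]] [[ 0.52017427 -0.06280526  0.0735    ]]
[0.1 1.5] (array([ 0.0203, -0.0004, -0.1041]), np.float64(-76.57))
[0.4 1.5] (array([ 0.0212, -0.0002, -0.104 ]), np.float64(-71.89))
[0.7 1.5] (array([ 0.0221,  0.0002, -0.1038]), np.float64(-66.13))
```

Emit:
servo_tool:
  plan:
    - [-0.07,0.08,0,0,0,0,36]
    - [-0.14,0.17,0,0,0,0,36]
    - [-0.21,0.254,0.05,0,0,0,36]
    - [-0.21,0.254,0.1,0,0,0,36]
    - [-0.21,0.254,0.15,0,0,0,36]
    - [-0.21,0.254,0.18,0,0,0,36]
    - [-0.21,0.254,0.18,0,0,0,36]
    - [-0.21,0.254,0.18,0,0,0,36]

```text
time: 10.23
tool_pos: [0.5193, -0.0885, 0.183]
ee_rot: [-3.141, -0.0, 1.322]
wrist_force: [0.1, 0.3, -2.4]
width: 0.0411
finger_force: 29.9
```

```bash
python3 - <<'E'
from joint import *
o=robot.get_obs();print(o['tool_pos'],o['ee_rot'],o['wrist_force'],o['wrist_torque'],o['time'])
b=save("scene","s6"); yaw=1.3203
x0s=[[.021,-.002],[.021,.002]]
for B_,oz in(((.24,.9),-.1059),((.4,1.5),-.104)):
  B_=np.array(B_)
  for p in (o['tool_pos'],np.array([.5198,-.0883,.1838])):
    r=solve(0,lambda q:score(b,p,yaw,[q[0],q[1],oz],B_),x0s)[0]
    R=np.array([[np.cos(yaw),-np.sin(yaw)],[np.sin(yaw),np.cos(yaw)]]); print(B_,r,(R@r+p[:2]).round(4))
E
```

```text
[ 0.51933421 -0.08845825  0.18295678] [-3.14053189e+00 -4.45489504e-05  1.32155907e+00] [ 0.07739757  0.26460846 -2.38863496] [-0.03966204 -0.07811528 -0.0008907 ] 10.2333
[0.24 0.9 ] [ 0.0206 -0.0013] [ 0.5257 -0.0688]
[0.24 0.9 ] [0.0212 0.0005] [ 0.5246 -0.0676]
[0.4 1.5] [ 0.0209 -0.0016] [ 0.5261 -0.0686]
[0.4 1.5] [0.0215 0.0002] [ 0.5249 -0.0674]
```

Emit:
servo_tool:
  plan:
    - [0,0,0.02,0,0,0,36]
    - [0,0,0.04,0,0,0,36]
    - [0,0,0.06,0,0,0,36]
    - [0,0,0.08,0,0,0,36]
    - [0,0,0.08,0,0,0,36]

```text
time: 10.7
tool_pos: [0.5194, -0.0886, 0.1749]
ee_rot: [-3.141, 0.0, 1.321]
wrist_force: [-0.5, -1.0, -2.3]
width: 0.0413
finger_force: 29.9
```

Emit:
servo_tool:
  plan:
    - [0,0,0.02,0,0,0,36]
    - [0,0,0.04,0,0,0,36]
    - [0,0,0.04,0,0,0,36]

```text
time: 10.95
tool_pos: [0.5195, -0.0887, 0.1709]
ee_rot: [-3.141, 0.0, 1.321]
wrist_force: [-0.0, -0.8, -2.2]
width: 0.0412
finger_force: 29.9
```

Emit:
servo_tool:
  plan:
    - [0,0,0.02,0,0,0,36]
    - [0,0,0.04,0,0,0,36]
    - [0,0,0.06,0,0,0,36]
    - [0,0,0.08,0,0,0,36]
    - [0,0,0.09,0,0,0,36]
    - [0,0,0.09,0,0,0,36]

```text
time: 11.45
tool_pos: [0.5195, -0.0887, 0.162]
ee_rot: [-3.141, 0.0, 1.321]
wrist_force: [-0.2, -0.8, -1.6]
width: 0.0415
finger_force: 29.9
```

```bash
python3 - <<'E'
from h import *
F=[];
b=save("scene","s7")
for i in range(8):
    robot.snapshot("scene"); o=robot.get_obs(); F.append(np.r_[o['wrist_force'],o['wrist_torque'],o['tool_pos']])
F=np.array(F);print(F.mean(0).round(3),F.std(0).round(3),o['time'])
E
```

```text
[ 0.301 -0.095 -1.688 -0.036 -0.045 -0.017  0.52  -0.089  0.163] [0.286 0.44  0.429 0.029 0.034 0.028 0.    0.    0.   ] 11.9
```

Emit:
servo_tool:
  plan:
    - [0,0,0.03,0,0,0,36]
    - [0,0,0.06,0,0,0,36]
    - [0,0,0.09,0,0,0,36]
    - [0,0,0.12,0,0,0,36]
    - [0,0,0.15,0,0,0,36]
    - [0,0,0.17,0,0,0,36]
    - [0,0,0.17,0,0,0,36]
    - [0,0,0.17,0,0,0,36]

```text
time: 12.57
tool_pos: [0.5196, -0.0887, 0.1452]
ee_rot: [-3.141, 0.0, 1.321]
wrist_force: [-0.5, 0.4, -2.6]
width: 0.0408
finger_force: 29.9
```

```bash
python3 - <<'E'
from h import *
F=[];
b=save("scene","s8")
for i in range(6):
    robot.snapshot("scene"); o=robot.get_obs(); F.append(np.r_[o['wrist_force'],o['wrist_torque'],o['tool_pos'],o['ee_rot']])
F=np.array(F);print(F.mean(0).round(4),o['time'],o['width'])
a=rd7=cv2.imread('pics/s7.png')[:,:,::-1]; g=lambda I:cv2.resize(I[192:226,305:345],(400,340),interpolation=cv2.INTER_CUBIC)
cv2.imwrite('pics/c8.png',np.hstack([g(a),g(b)])[:,:,::-1])
E
```

```text
[ 4.3180e-01 -2.1200e-01 -2.0900e+00 -3.1900e-02 -4.9400e-02  2.0000e-04
  5.1990e-01 -8.8800e-02  1.4570e-01  3.1411e+00  1.0000e-04  1.3214e+00] 12.9167 0.0412706667723992
```

View pics/c8.png

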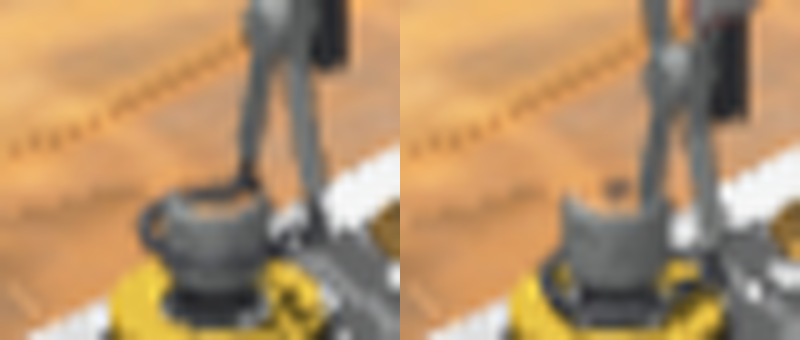

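The right pane shows the ring around the groove. Its left edge is at about 140 px in the pane, so it's laterally centred on the axle (216 px). To check centring in depth, I'll raise the ring back to the 32 mm section. There I'll test that it stays free at ±1.5 mm both ways.

Emit:
servo_tool:
  plan:
    - [0,0,-0.03,0,0,0,36]
    - [0,0,-0.07,0,0,0,36]
    - [0,0,-0.11,0,0,0,36]
    - [0,0,-0.15,0,0,0,36]
    - [0,0,-0.17,0,0,0,36]
    - [0,0,-0.17,0,0,0,36]

```text
time: 13.42
tool_pos: [0.5202, -0.0889, 0.1635]
ee_rot: [3.14, 0.0, 1.321]
wrist_force: [-0.6, -0.4, -1.3]
width: 0.0408
finger_force: 29.9
```

Emit:
servo_tool:
  plan:
    - [0,0.008,0,0,0,0,36]
    - [0,0.015,0,0,0,0,36]
    - [0,0.015,0,0,0,0,36]
    - [0,0.015,0,0,0,0,36]

```text
time: 13.75
tool_pos: [0.521, -0.0891, 0.1621]
ee_rot: [-3.141, 0.0, 1.321]
wrist_force: [0.3, -0.0, -1.8]
width: 0.0412
finger_force: 29.9
```

```bash
cat > avg.py <<'E'
from h import *
F=[]
for i in range(8):
    robot.snapshot("scene"); o=robot.get_obs(); F.append(np.r_[o['wrist_force'],o['wrist_torque'],o['tool_pos']])
m=np.mean(F,0); y=o['ee_rot'][2]; c,s=np.cos(y),np.sin(y)
print("F tool x,y,zup",(m[0]*c+m[1]*s).round(2),(m[0]*s-m[1]*c).round(2),m[2].round(2),"T",m[3:6].round(3),"p",m[6:].round(4),round(o['time'],2))
E
python3 avg.py
```

```text
F tool x,y,zup 0.16 -0.1 -1.47 T [-0.05  -0.063 -0.015] p [ 0.5211 -0.0891  0.1623] 14.15
```

Emit:
servo_tool:
  plan:
    - [0,-0.015,0,0,0,0,36]
    - [0,-0.03,0,0,0,0,36]
    - [0,-0.03,0,0,0,0,36]
    - [0,-0.03,0,0,0,0,36]

```text
time: 14.48
tool_pos: [0.5182, -0.0883, 0.1625]
ee_rot: [3.141, 0.0, 1.321]
wrist_force: [-0.6, -0.1, -1.3]
width: 0.0408
finger_force: 29.9
```

```bash
python3 avg.py
```

```text
F tool x,y,zup -0.17 0.02 -1.65 T [-0.019 -0.082 -0.019] p [ 0.5183 -0.0884  0.1625] 14.88
```

Emit:
servo_tool:
  plan:
    - [0,0.015,0,0,0,0,36]
    - [0.007,0.015,0,0,0,0,36]
    - [0.015,0.015,0,0,0,0,36]
    - [0.015,0.015,0,0,0,0,36]
    - [0.015,0.015,0,0,0,0,36]

```text
time: 15.3
tool_pos: [0.5201, -0.0872, 0.1625]
ee_rot: [-3.142, 0.0, 1.322]
wrist_force: [-0.1, -0.3, -1.4]
width: 0.0415
finger_force: 29.9
```

```bash
python3 avg.py
```

```text
F tool x,y,zup 0.29 -0.14 -1.66 T [-0.039 -0.047  0.016] p [ 0.5201 -0.0873  0.1625] 15.7
```

Emit:
servo_tool:
  plan:
    - [-0.015,0,0,0,0,0,36]
    - [-0.03,0,0,0,0,0,36]
    - [-0.03,0,0,0,0,0,36]
    - [-0.03,0,0,0,0,0,36]

```text
time: 16.03
tool_pos: [0.5193, -0.0903, 0.1625]
ee_rot: [3.142, 0.0, 1.321]
wrist_force: [0.1, 0.1, -1.2]
width: 0.0412
finger_force: 29.9
```

```bash
python3 avg.py
```

```text
F tool x,y,zup -0.06 -0.15 -1.75 T [-0.056 -0.061  0.029] p [ 0.5193 -0.0902  0.1625] 16.43
```

Emit:
servo_tool:
  plan:
    - [0.015,0,0,0,0,0,36]
    - [0.015,0,0,0,0,0,36]
    - [0.015,0,0.03,0,0,0,36]
    - [0.015,0,0.06,0,0,0,36]
    - [0.015,0,0.09,0,0,0,36]
    - [0.015,0,0.12,0,0,0,36]
    - [0.015,0,0.15,0,0,0,36]
    - [0.015,0,0.17,0,0,0,36]
    - [0.015,0,0.17,0,0,0,36]
    - [0.015,0,0.17,0,0,0,36]
    - [0.015,0,0.17,0,0,0,36]
    - [0.015,0,0.17,0,0,0,36]

```text
time: 17.43
tool_pos: [0.5199, -0.0888, 0.1458]
ee_rot: [3.141, 0.0, 1.321]
wrist_force: [-0.2, -0.6, -0.9]
width: 0.0409
finger_force: 29.9
```

```bash
python3 avg.py; python3 - <<'E'
from joint import *
b=save("scene","s9"); p=np.array([.5198,-.0886,.1457]); d=np.abs(rd('s8').astype(int)-b).mean(); print("diff to s8",d.round(2))
# ring z from visible arcs with xy offset held
for B_ in((.24,.9),(.4,1.5)):
    z=np.arange(-.112,-.098,.001); s=[score(b,p,1.3215,[.021,0,q],np.array(B_)) for q in z]; print(B_,z[np.argmin(s)].round(4),np.round(s,0))
E
```

```text
F tool x,y,zup 0.07 -0.07 -1.71 T [-0.027 -0.081  0.005] p [ 0.5198 -0.0888  0.1456] 17.83
diff to s8 0.79
(0.24, 0.9) -0.109 [-11. -17. -22. -24. -23. -22. -20. -18. -17. -16. -15. -14. -11.  -7.]
(0.4, 1.5) -0.107 [  5.  -4. -12. -18. -23. -24. -23. -21. -19. -18. -17. -16. -16. -14.]
```

Emit:
servo_tool:
  plan:
    - [0,0,-0.008,0,0,0,36]
    - [0,0,-0.008,0,0,0,36]
    - [0,0,-0.008,0,0,0,36]
    - [0,0,-0.008,0,0,0,36]
    - [0,0,-0.008,0,0,0,36]
    - [0,0,-0.008,0,0,0,36]

```text
time: 18.38
tool_pos: [0.5197, -0.0888, 0.1463]
ee_rot: [-3.142, 0.0, 1.321]
wrist_force: [0.9, -0.4, -1.9]
width: 0.0408
finger_force: 29.9
```

```bash
python3 avg.py && python3 -c "
from bench import robot
o=robot.get_obs(); print(o['width'],o['finger_force'],o['ee_rot']); print(robot.close_job())"
```

```text
F tool x,y,zup 0.11 0.03 -1.7 T [-0.039 -0.071  0.003] p [ 0.5197 -0.0887  0.1463] 18.78
0.040840616762659626 29.93063449859619 [3.14156864e+00 9.97618004e-05 1.32135386e+00]
the job is handed in; nothing more can be done
None
```

I handed the job in at about 18.8 s: the fully spread ring hangs around the wheel axle's groove, centred to about 1 mm by a free-play check, its height there estimated to about 2–3 mm, and the wrist force shows only the pliers' weight.

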